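Third hand: hold a heatsink against a player's side panel

ROBOT

A 6-joint arm with a two-finger parallel gripper is mounted at the origin on the work surface. World frame = base frame: x ahead of the robot, y to its left, z up, the work surface at z = 0. Lengths are in m, angles in rad, forces in N, time in s.
With the tool pointing down it reaches from about 0.375 to 0.9 m from the base axis. Payload 3.1 kg.
Tool frame: the origin (TCP) lies at the very end of the fingers, on their centre line; the grasp point (between the pads) lies 19 mm behind it (tcp_to_grasp is the distance from the TCP to the grasp point, in m); z points along the fingers, y is the direction in which the jaws open and shut (so a half turn about z gives the same grasp; the last joint's range is limited). The gripper opens to 85 mm and grips with 20 to 120 N. Pads are 22 mm wide; open, the fingers measure 114 mm over their backs; the gripper's body (76 mm by 85 mm) begins 54 mm behind the grasp point. The pads swing forward as they close: fully open they stand 13 mm farther back than shut.
Start: joints at [1.067, 0.527, 1.433, -0, 1.181, -0.178], TCP at [0.199, 0.592, 0.231] pointing down, gripper open.
Joint ranges: [-3.08, 3.08], [-0.75, 2.2], [0.22, 2.44], [-1.43, 4.57], [0, 2.65], [-2.85, 2.85]. Speed limits (rad/s): [2.79, 2.79, 3.14, 3.14, 3.14, 3.14].

INTERFACE

Orientations are given as a unit quaternion [x, y, z, w].
In Python, from station import sense, snapshot, camera_info, sign_off, tcp_to_grasp gives the robot as it stands.
- The arm moves only by the shell command python3 -m inch 'ROWS' [FORCE]. ROWS is JSON, a list of rows, each a list of 3 entries, a list of its own where there are three numbers: the closure, from -1 (fully open) to 1 (shut), so that 0 is half open, then the shift along the tool's x, y, z normalised to -1 to 1, where 1 is 10 cm, then the turn, a rotation vector about the tool's x, y, z normalised to -1 to 1, where 1 is 360 degrees. In form: [[jaw, [dx, dy, dz], [ax, ay, az]], ...]. A call has 1 to 20 rows; each row is the pose to reach, as a shift and turn from the pose commanded when the call began, along the tool's axes at that moment, turning the shorter way round; what a row does not reach only later rows make up. A row lasts 1/10 s, in which the tool goes at most 50 mm and 8.59 degrees, less where a joint would pass 70% of its speed; a pose out of reach is approached as far as the arm can. A call with a number of a shift or a turn outside -1 to 1 is refused whole. A call with a gripper value outside its range is refused whole. The fingers move at their own pace and stop on an object; FORCE is the grip in N (left out, the last holds). Time passes only in rows, so rows that repeat a pose let the fingers close. It gives the time, the measured TCP pose, the force and the opening at its end, in the units of the state.
- sense(): the state, without advancing time (a new reading comes with each control period).
- snapshot(name): name is "scene" or "side" or "wrist"; returns (picture, depth): 480x640x3 uint8, blue, green, red; 480x640 float32, m along the optical axis (not along the pixel's ray), 0 where there is no reading.
- camera_info(name): a dict with "K" (3x3 intrinsics, pixels), "dist" ([k1, k2, p1, p2, k3] as OpenCV has them; the pictures are not rectified), "origin" and "orientation" of the camera in the world. Camera axes: x right, y down, z forward; pixel columns grow to the right and rows downward; lengths in m; the calibration is good to about 2 mm. A picture is of the moment at which its call begins: read the wrist's pose just before it. camera_info takes no time and is no camera call; for the wrist camera it gives the pose at the moment of the call.
- sign_off(): hands the job in, once; it reports no verdict.
The state is a dict: "t": time; "q": joint angles; "qd": joint speeds; "tau": joint torques, N m; "tcp_pos": TCP position; "tool_rot": TCP orientation; "force": force on the tool from outside, world axes, zero at the start; "ft_torque": the same for the moment, N m; "finger_gap": opening from 0.0 (shut) to 1.0 (fully open).
Only numpy, scipy, OpenCV 4.12 (cv2) and the standard library are available. Lean on these libraries where they do the work, as an engineer would, in place of code of your own. Each camera call takes 0.05 s, during which the arm holds its last target.

TASK

Pick up the finned aluminium heatsink and press its flat back against the inside of the opened player's upright side panel, straight in front of the block on the panel's outside and with its top level with the panel's top edge, so that I can drive the screws from outside. Push gently and steadily at about 10 N (never as much as 20 N), keep that push for a good three seconds, and finish while still holding it there: do not let go. Leave everything else on the bench where it is.

Things in the scene. Friction and masses are not known exactly. Their poses are not given: they have to be found in the camera images.
- heatsink: Bare aluminium heatsink standing loose on the bench, about 0.13 kg: 44 mm wide (its x), 40 mm deep (its y), 50 mm tall. Origin: centre of its underside. Its flat back is the face at y = +20 mm; six upright fins run from the 8 mm back plate to y = -20 mm. The outer fins' faces, at x = +-22 mm, are flat and good to grip from above.
- back_top (a point): Point on the heatsink: middle of the top edge of its flat back, at x = 0, y = +20, z = 50 mm in the heatsink's frame, same axes.
- chassis: Opened player chassis, fixed: a steel tray 250 mm (its x) by 200 mm (its y, -75 to +125 mm), rim 14 mm high; the disc mechanism and board in it are under 28 mm high and at y below +30 mm. Two 65 mm tall brackets stand outside the panel at x = +-98 mm, y = 112 mm. Origin: on the bench. Its y axis points from the tray's inside out through the side panel.
- panel: Grey upright side panel, 236 mm long (its x), 4 mm thick, top edge 85 mm above the bench. Axes as the chassis; origin on the bench under the middle of its inner face (y = 0), at chassis y = +65 mm. On rubber bushes: pushed along +y it yields about 1 mm per 1.5 N (16 mm at most) and springs back. An aluminium block 44 mm wide with two screws is on the middle of its outer face.
- mount (a point): Point on the panel: middle of the top edge of its inner face, straight in front of the outer block, 85 mm above the bench; moves with the panel, same axes as the panel. The heatsink's back_top point belongs here.
- transformer: a small mains transformer, dark steel core with a yellow winding, 50 x 48 x 42 mm tall, loose; leave it alone. Origin: on its underside.
- capacitor: a black can capacitor standing upright, 35 mm diameter, 45 mm tall, loose; leave it alone. Origin: on its underside.
- screwdriver: a screwdriver lying on the bench; leave it alone. Origin: on its underside near the middle.
- spool: a grey reel, 52 mm diameter, 42 mm tall; leave it alone. Origin: on its underside.
- jar: a small jar, 48 mm diameter, 50 mm tall; leave it alone. Origin: on its underside.
- screw_tray: an open two-part screw tray, 110 x 75 x 24 mm; leave it alone. Origin: on its underside.
- meter: a hand-held meter lying flat, 150 x 78 x 32 mm; leave it alone. Origin: on its underside.
There are look-alikes about, which are no part of the job. Leave any orange or purple look-alike of the heatsink alone.

How it is judged:
By the outcome, as a careful person would: the job done as asked, in the order asked, and still so for the second after the job is handed in, while the arm keeps its last pose, push and grip.
It also fails if it takes over 54 s, if anything falls off the work surface, if the arm or the gripper's body presses on something with over 40 N, if the wrist force passes 120 N, or if a joint passes its speed limit or range.

## Working session

There is one attempt and no reset: what is moved stays moved. The work goes in short steps, Python scripts to look and compute and a shell command to move; the robot and the scene stay as the last step left them, time stands still between calls to the robot, and variables do not carry over. Pictures are saved under pics/ and viewed, and the job is handed in when it is done.

```bash
mkdir -p pics; ls
python3 - <<'E'
from station import sense, snapshot, camera_info, tcp_to_grasp
import cv2,numpy as np
print(sense(),tcp_to_grasp)
for n in("scene","side"):
    p,d=snapshot(n);cv2.imwrite(f"pics/{n}0.png",p);np.save(f"{n}0.npy",d);i=camera_info(n);print(n,i)
E
```

```text
pics
{'t': 0.0, 'q': array([ 1.06754357e+00,  5.28470933e-01,  1.43392096e+00, -1.82012967e-05,
        1.18140606e+00, -1.78499090e-01]), 'qd': array([ 0.00049   ,  0.00154398,  0.00255648, -0.001026  ,  0.00158269,
        0.00088164]), 'tau': array([-3.91332997e-04, -4.42336786e+01, -1.78028351e+01, -1.67706944e-04,
        8.26024421e-03,  1.31818439e-05]), 'tcp_pos': array([0.19904109, 0.59168973, 0.23032477]), 'tool_rot': array([ 1.61660712e-01,  9.86845782e-01, -1.04202076e-03, -3.60699088e-04]), 'force': array([-0.11478749,  0.86340212,  0.4571461 ]), 'ft_torque': array([-0.00088834,  0.0131643 ,  0.01913675]), 'finger_gap': 1.0019242539981323} 0.0187
scene {'K': array([[439.07415573,   0.        , 321.34158369],
       [  0.        , 439.07415573, 237.25674533],
       [  0.        ,   0.        ,   1.        ]]), 'dist': array([-0.03722516,  0.        ,  0.        ,  0.        ,  0.        ]), 'origin': array([ 1.00316536, -0.29479993,  0.70025756]), 'orientation': array([ 0.77385019,  0.54509729, -0.17918013, -0.26817777])}
side {'K': array([[539.42317879,   0.        , 317.07384567],
       [  0.        , 539.42317879, 244.6166238 ],
       [  0.        ,   0.        ,   1.        ]]), 'dist': array([-0.08268949,  0.        ,  0.        ,  0.        ,  0.        ]), 'origin': array([0.31218343, 0.69258479, 0.58146849]), 'orientation': array([-0.13901315,  0.86123196, -0.48403772,  0.06828126])}
```

View pics/scene0.png

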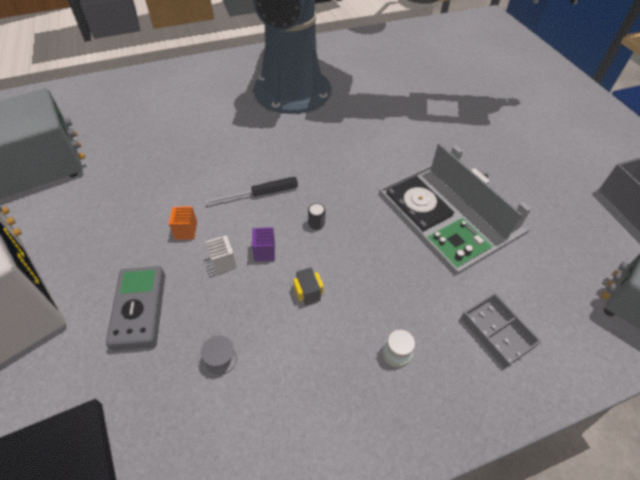

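View pics/side0.png

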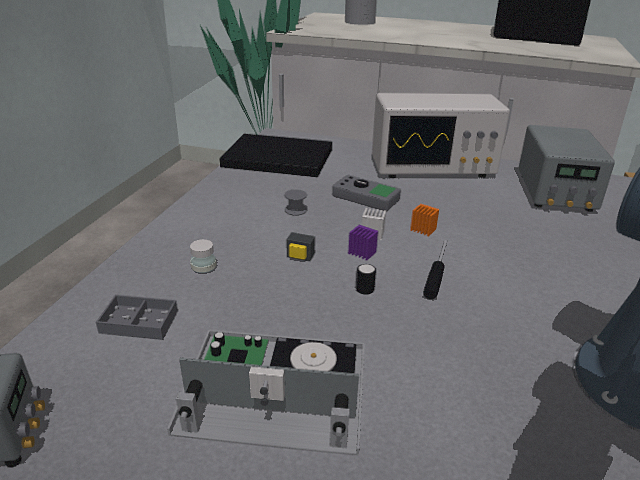

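The scene view shows three finned blocks: orange at (183,223), bare aluminium at (220,254) and purple at (263,243). The description picks the bare one at (220,254). The panel runs from about (435,160) to (520,225), with the block at (481,175) on its far side.

```bash
cat > h.py <<'E'
import cv2,numpy as np
from scipy.spatial.transform import Rotation as R
def cloud(d,i):
    h,w=d.shape;u,v=np.meshgrid(np.arange(w),np.arange(h))
    p=cv2.undistortPoints(np.stack([u,v],-1).reshape(-1,1,2).astype(float),i["K"],i["dist"]).reshape(h,w,2)
    c=np.dstack([p[...,0]*d,p[...,1]*d,d])
    P=c@R.from_quat(i["orientation"]).as_matrix().T+i["origin"]
    P[d<=0]=np.nan
    return P
def proj(P,i):
    Rm=R.from_quat(i["orientation"]).as_matrix().T
    return cv2.projectPoints(np.atleast_2d(P).astype(float),cv2.Rodrigues(Rm)[0],-Rm@i["origin"],i["K"],i["dist"])[0].reshape(-1,2)
def crop(p,u0,v0,u1,v1,f,name):
    cv2.imwrite("pics/"+name,cv2.resize(p[v0:v1,u0:u1],None,fx=f,fy=f,interpolation=cv2.INTER_CUBIC))
E
python3 - <<'E'
from h import *
from station import camera_info
for n,(a,b,c,e) in {"scene":(170,200,290,290),"side":(330,190,450,280)}.items():
    p=cv2.imread(f"pics/{n}0.png");crop(p,a,b,c,e,6,n+"_hs.png")
p=cv2.imread("pics/scene0.png");crop(p,370,135,540,275,4,"scene_ch.png")
i=camera_info("scene");P=cloud(np.load("scene0.npy"),i)
np.set_printoptions(precision=4,suppress=True)
for u,v in [(220,254),(215,245),(228,241),(220,262),(183,223),(263,243),(437,152),(520,215),(481,190),(420,200),(100,400),(300,380)]:print(u,v,P[v,u])
E
```

```text
220 254 [ 0.5111 -0.3009  0.0505]
215 245 [ 0.4841 -0.3054  0.0456]
228 241 [ 0.4863 -0.2807  0.0499]
220 262 [ 0.5187 -0.3047  0.0372]
183 223 [ 0.4164 -0.3524  0.0511]
263 243 [ 0.5103 -0.2204  0.0473]
437 152 [0.4112 0.197  0.0667]
520 215 [0.634  0.2454 0.0847]
481 190 [0.5405 0.2259 0.0662]
420 200 [0.4923 0.1217 0.0239]
100 400 [ 0.6884 -0.5393  0.0007]
300 380 [ 0.7619 -0.2325  0.0011]
```

View pics/scene_hs.png

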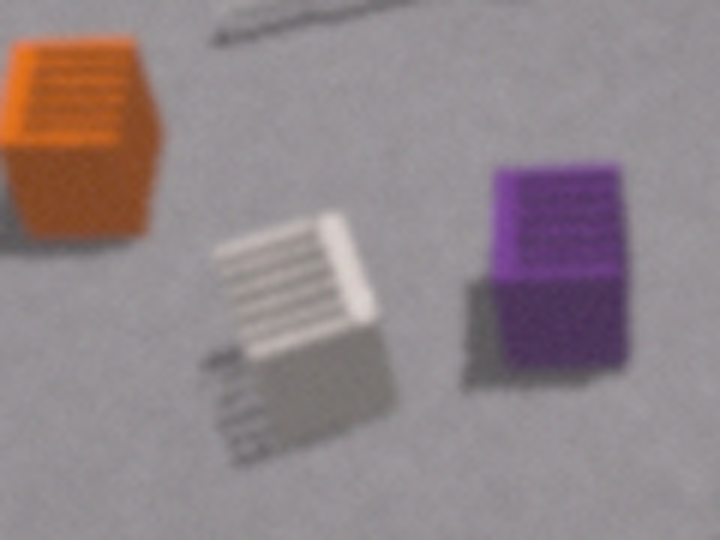

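View pics/side_hs.png

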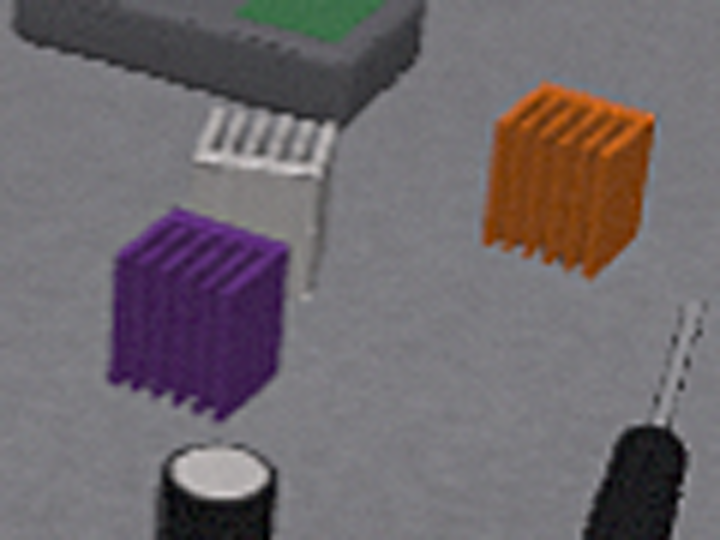

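View pics/scene_ch.png

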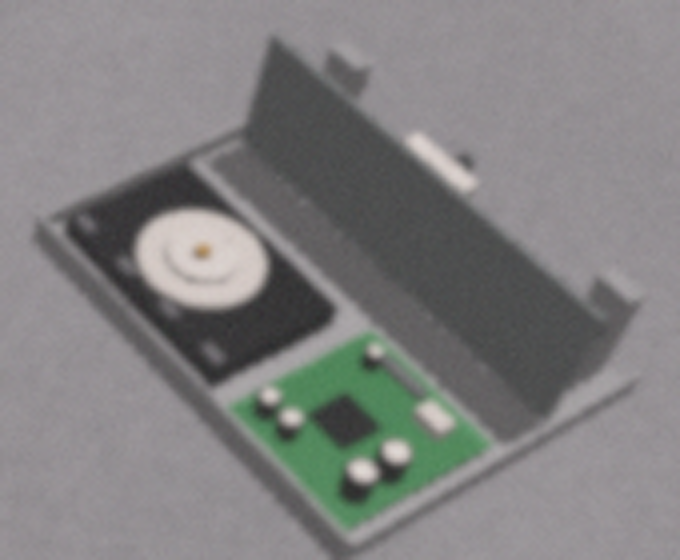

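```bash
cat >> h.py <<'E'
def ray(uv,z,i):
    uv=np.atleast_2d(uv).astype(float)
    p=cv2.undistortPoints(uv.reshape(-1,1,2),i["K"],i["dist"]).reshape(-1,2)
    D=np.c_[p,np.ones(len(p))]@R.from_quat(i["orientation"]).as_matrix().T
    return i["origin"]+D*((z-i["origin"][2])/D[:,2])[:,None]
np.set_printoptions(precision=4,suppress=True)
E
python3 - <<'E'
from h import *
from station import camera_info
i=camera_info("scene");P=cloud(np.load("scene0.npy"),i)
q=ray(np.array([(340,212),(380,318),(248,358),(214,248)])/6+(170,200),.05,i);print("hs top",q[:,:2],q.mean(0))
print("back dir",q[:2].mean(0)-q[2:].mean(0)); 
q=ray(np.array([(275,38),(605,325)])/4+(370,135),.085,i);print("panel top ends",q)
q=ray(np.array([(413,133),(478,184)])/4+(370,135),.085,i);print("block?",q)
# top points of heatsink from depth
m=np.zeros(P.shape[:2],bool);m[230:270,200:240]=1
Q=P[m&(P[...,2]>.044)];c,s,a=cv2.minAreaRect(Q[:,:2].astype(np.float32)*1000);print("depth rect",c,s,a,len(Q))
# panel
m=np.zeros(P.shape[:2],bool);m[140:240,425:535]=1
Q=P[m&(P[...,2]>.035)&(P[...,2]<.09)]
best=None;rng=np.random.default_rng(0)
for _ in range(500):
    a,b=Q[rng.choice(len(Q),2,False),:2];t=b-a;L=np.linalg.norm(t)
    if L<.05:continue
    n=np.array([-t[1],t[0]])/L;k=abs((Q[:,:2]-a)@n)<.003
    if best is None or k.sum()>best.sum():best=k
I=Q[best];c=I[:,:2].mean(0);t=np.linalg.svd(I[:,:2]-c)[2][0];t*=np.sign(t[0])
s=(I[:,:2]-c)@t;print("panel n",best.sum(),len(Q),"c",c,"t",t,"yaw",np.degrees(np.arctan2(t[1],t[0])),"ends",c+t*s.min(),c+t*s.max(),s.max()-s.min(), "zmax",np.percentile(I[:,2],99))
I2=cv2.imread("pics/side0.png");crop(I2,170,320,370,460,4,"side_ch.png")
E
```

```text
hs top [[ 0.4725 -0.2801]
 [ 0.5165 -0.2776]
 [ 0.5178 -0.3182]
 [ 0.4735 -0.3199]] [ 0.4951 -0.2989  0.05  ]
back dir [-0.0012  0.0402  0.    ]
panel top ends [[0.4083 0.1983 0.085 ]
 [0.6376 0.2456 0.085 ]]
block? [[0.496  0.2293 0.085 ]
 [0.5384 0.2406 0.085 ]]
depth rect (495.1488342285156, -299.5376892089844) (47.193634033203125, 40.106781005859375) 3.195359706878662 454
panel n 2020 2459 c [0.5258 0.2228] t [0.9779 0.2093] yaw 12.078539059675776 ends [0.4021 0.1963] [0.6346 0.2461] 0.23784842521111338 zmax 0.08663302448287195
```

View pics/side_ch.png

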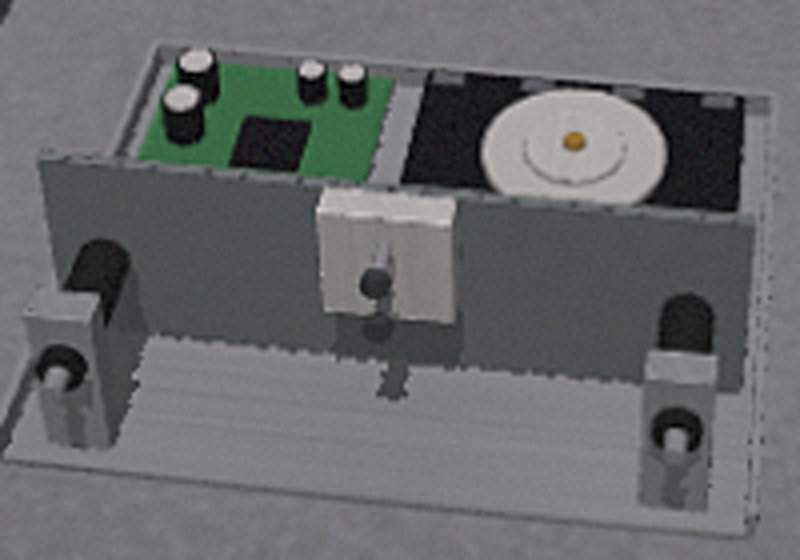

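Chosen: the bare aluminium heatsink, top centre about (0.495,-0.299), yaw about 2.5°, with its flat back facing +y. The panel yaw is about 12°. I'll turn the tool and travel to the heatsink.

```bash
python3 -m inch '[[-1,[-1,-1,0],[0,0,0.191]],[-1,[-1,-1,0],[0,0,0.191]],[-1,[-1,-1,0],[0,0,0.191]],[-1,[-1,-1,0],[0,0,0.191]],[-1,[-1,-1,0],[0,0,0.191]],[-1,[-1,-1,0],[0,0,0.191]],[-1,[-1,-1,0],[0,0,0.191]],[-1,[-1,-1,0],[0,0,0.191]],[-1,[-1,-1,0],[0,0,0.191]]]'
python3 -m inch '[[-1,[-1,0.8,0],[0,0,0]],[-1,[-1,0.8,0],[0,0,0]],[-1,[-1,0.8,0],[0,0,0]]]'
python3 -m inch '[[-1,[-1,0.8,0],[0,0,0]],[-1,[-1,0.8,0],[0,0,0]],[-1,[-1,0.8,0],[0,0,0]]]'
python3 -m inch '[[-1,[-1,0.3,0],[0,0,0]],[-1,[-1,0.3,0],[0,0,0]],[-1,[-1,0.3,0],[0,0,0]]]'
```

```text
t: 1.0
tcp_pos: [0.2621, 0.4653, 0.231]
tool_rot: [0.691, 0.723, -0.0, 0.0]
force: [-1.1, -0.3, -0.2]
finger_gap: 1.005
t: 1.3
tcp_pos: [0.3482, 0.3675, 0.2311]
tool_rot: [0.69, 0.724, -0.0, 0.0]
force: [1.0, 0.3, 1.1]
finger_gap: 1.001
t: 1.6
tcp_pos: [0.4335, 0.2707, 0.2313]
tool_rot: [0.69, 0.724, 0.0, 0.001]
force: [0.0, -0.0, 0.7]
finger_gap: 0.998
t: 1.9
tcp_pos: [0.4681, 0.1701, 0.2312]
tool_rot: [0.692, 0.722, -0.0, 0.001]
force: [0.9, 0.2, 0.0]
finger_gap: 1.0
```

```bash
python3 -m inch '[[-1,[-1,0.1,0],[0,0,0]],[-1,[-1,0.1,0],[0,0,0]],[-1,[-1,0.1,0],[0,0,0]]]'
python3 -m inch '[[-1,[-1,0,0],[0,0,0]],[-1,[-1,0,0],[0,0,0]]]'
python3 -m inch '[[-1,[-1,0,0],[0,0,0]],[-1,[-1,0,0],[0,0,0]]]'
python3 -m inch '[[-1,[-1,0,0],[0,0,0]],[-1,[-1,0,0],[0,0,0]],[-1,[-1,0,0],[0,0,0]],[-1,[-1,0,0],[0,0,0]]]'
python3 - <<'E'
from h import *
from station import *
i=camera_info("wrist");p,d=snapshot("wrist");cv2.imwrite("pics/w1.png",p);np.save("w1.npy",d);print(i,sense()["tcp_pos"])
np.save("w1_info.npy",i,allow_pickle=True)
E
```

```text
t: 2.2
tcp_pos: [0.4819, 0.0708, 0.2313]
tool_rot: [0.692, 0.722, -0.0, 0.001]
force: [0.9, 0.4, 0.1]
finger_gap: 0.999
t: 2.4
tcp_pos: [0.4848, -0.0239, 0.2312]
tool_rot: [0.688, 0.725, 0.0, -0.0]
force: [1.2, 0.2, 0.6]
finger_gap: 0.996
t: 2.6
tcp_pos: [0.4896, -0.1249, 0.2313]
tool_rot: [0.689, 0.724, 0.0, -0.0]
force: [0.7, 0.1, -1.0]
finger_gap: 1.003
t: 3.0
tcp_pos: [0.4942, -0.2242, 0.2308]
tool_rot: [0.691, 0.723, 0.0, -0.001]
force: [0.2, 0.2, 0.0]
finger_gap: 0.998
{'K': array([[337.4845,   0.    , 313.9005],
       [  0.    , 337.4845, 239.5137],
       [  0.    ,   0.    ,   1.    ]]), 'dist': array([-0.0316,  0.    ,  0.    ,  0.    ,  0.    ]), 'origin': array([ 0.4909, -0.1471,  0.3731]), 'orientation': array([0.9883, 0.0226, 0.0036, 0.151 ])} [ 0.4939 -0.223   0.2308]
```

View pics/w1.png

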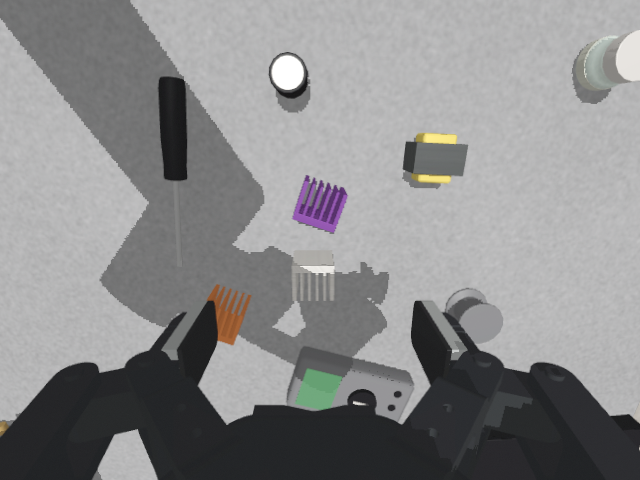

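Run:
```python
from h import *
p=cv2.imread("pics/w1.png");crop(p,270,230,360,310,8,"w1c.png")
i=np.load("w1_info.npy",allow_pickle=True).item();P=cloud(np.load("w1.npy"),i)
m=np.zeros(P.shape[:2],bool);m[240:306,285:342]=1
Q=P[m&(P[...,2]>.043)];print(cv2.minAreaRect(Q[:,:2].astype(np.float32)*1000),Q[:,2].max(),len(Q))
```

```text
((496.0252990722656, -295.7744140625), (44.257179260253906, 40.70433044433594), 2.576688051223755) 0.05238400599261206 912
```

View pics/w1c.png

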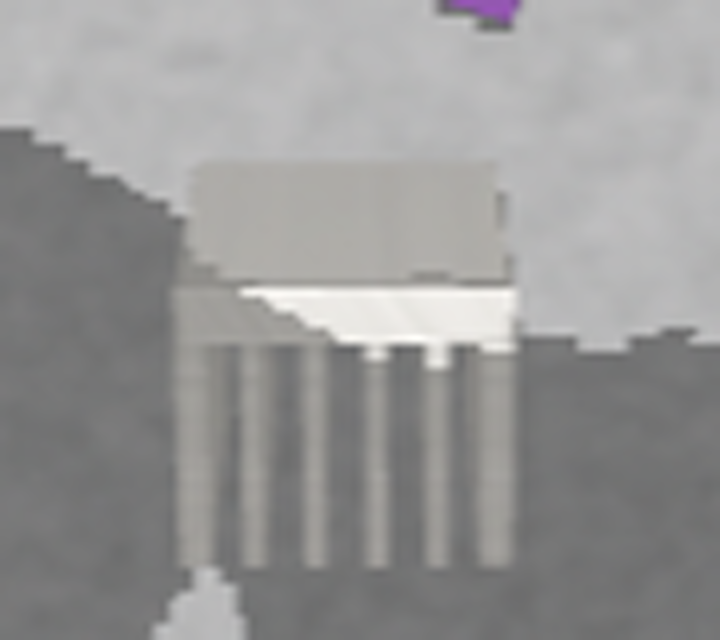

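Crop: bare metal, back plate at the upper edge (rows about 266-273), six fins towards −y. Centre (0.496,-0.297), yaw 2.6°. It's the right part. Now above it and down.

```bash
python3 -m inch '[[-1,[-0.73,-0.02,0],[0,0,0]],[-1,[-0.73,-0.02,0],[0,0,0]],[-1,[-0.73,-0.02,1],[0,0,0]],[-1,[-0.73,-0.02,1],[0,0,0]],[-1,[-0.73,-0.02,1],[0,0,0]]]'
python3 -m inch '[[-1,[0,0,0.4],[0,0,0]],[-1,[0,0,0.7],[0,0,0]],[-1,[0,0,1],[0,0,0]],[-1,[0,0,1],[0,0,0]],[-1,[0,0,1],[0,0,0]]]'
python3 - <<'E'
from h import *
from station import *
p,d=snapshot("scene");crop(p,150,180,310,300,5,"s2.png");print(sense()["force"],sense()["tcp_pos"])
E
```

```text
t: 3.55
tcp_pos: [0.4914, -0.2912, 0.1245]
tool_rot: [0.69, 0.724, -0.0, -0.009]
force: [-0.8, 1.7, 0.6]
finger_gap: 1.0
t: 4.05
tcp_pos: [0.4967, -0.2969, 0.0332]
tool_rot: [0.69, 0.724, 0.0, 0.001]
force: [0.4, -0.6, 0.7]
finger_gap: 1.001
[ 0.3275 -0.2624 -0.2391] [ 0.4972 -0.2976  0.0338]
```

View pics/s2.png

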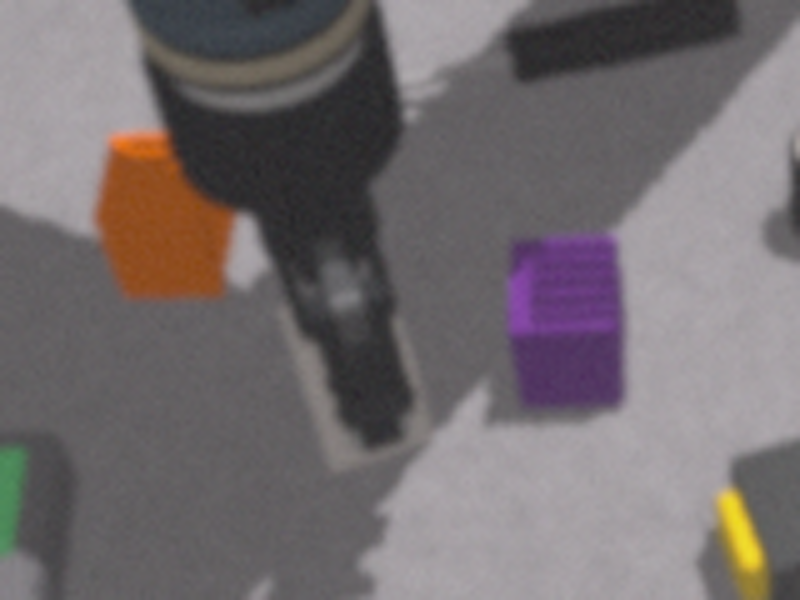

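```bash
python3 -m inch '[[-1,[0,0,0.23],[0,0,0]],[-1,[0,0,0.23],[0,0,0]],[-1,[0,0,0.23],[0,0,0]]]'
python3 -m inch '[[0,[0,0,0],[0,0,0]],[0.2,[0,0,0],[0,0,0]],[1,[0,0,0],[0,0,0]],[1,[0,0,0],[0,0,0]],[1,[0,0,0],[0,0,0]],[1,[0,0,0],[0,0,0]],[1,[0,0,0],[0,0,0]],[1,[0,0,0],[0,0,0]]]' 60
```

```text
t: 4.4
tcp_pos: [0.4963, -0.2978, 0.0101]
tool_rot: [0.691, 0.723, 0.0, 0.001]
force: [-0.3, 0.3, 0.0]
finger_gap: 0.998
t: 5.2
tcp_pos: [0.4961, -0.298, 0.0093]
tool_rot: [0.691, 0.723, 0.0, 0.001]
force: [-1.0, -0.3, 6.5]
finger_gap: 0.508
```

```bash
python3 -m inch '[[1,[0,0,-0.1],[0,0,0]],[1,[0,0,-0.5],[0,0,0]],[1,[0,0,-1],[0,0,0]],[1,[0,0,-1],[0,0,0]],[1,[0,0,-1],[0,0,0]]]'
python3 -m inch '[[1,[0,0,-0.5],[0,0,0]],[1,[0,0,-0.5],[0,0,0]],[1,[0,0,-0.5],[0,0,0]],[1,[0,0,-0.5],[0,0,0]]]'
python3 - <<'E'
from h import *
from station import *
i=camera_info("wrist");p,d=snapshot("wrist");cv2.imwrite("pics/w3.png",p);np.save("w3.npy",d)
np.save("w3_info.npy",i,allow_pickle=True);s=sense();np.save("w3_s.npy",s,allow_pickle=True);print(s["force"],s["tcp_pos"],s["tool_rot"])
p,d=snapshot("side");cv2.imwrite("pics/side3.png",p)
E
```

```text
t: 5.7
tcp_pos: [0.4959, -0.2978, 0.1097]
tool_rot: [0.691, 0.723, 0.0, 0.001]
force: [-0.8, 0.7, -2.5]
finger_gap: 0.51
t: 6.1
tcp_pos: [0.4942, -0.2963, 0.1564]
tool_rot: [0.691, 0.723, -0.0, -0.002]
force: [0.2, 0.5, -2.0]
finger_gap: 0.512
[ 0.128   0.3634 -2.6017] [ 0.4942 -0.2963  0.1563] [ 0.6907  0.7231 -0.0001 -0.0023]
```

View pics/w3.png

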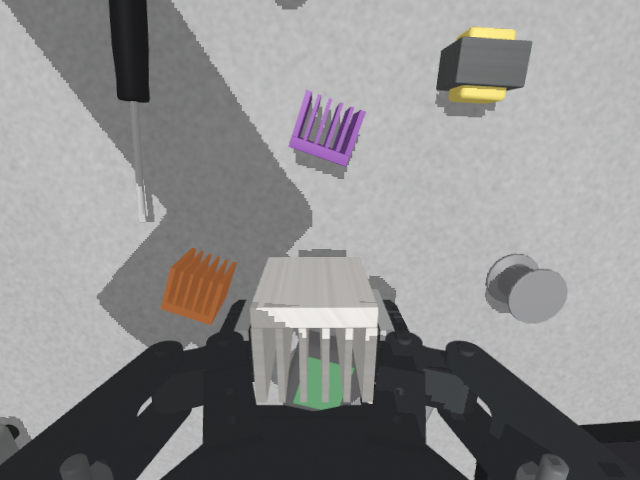

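View pics/side3.png

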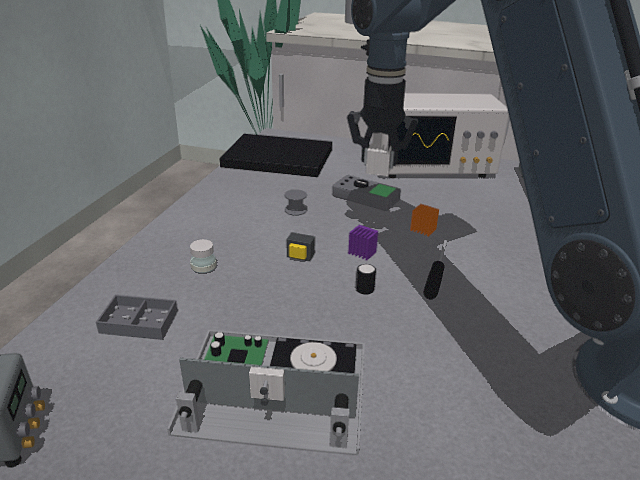

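Run:
```python
from h import *
p=cv2.imread("pics/w3.png");crop(p,235,240,395,420,4,"w3c.png")
i=np.load("w3_info.npy",allow_pickle=True).item();P=cloud(np.load("w3.npy"),i);s=np.load("w3_s.npy",allow_pickle=True).item()
print(i["origin"])
T=(P-s["tcp_pos"])@R.from_quat(s["tool_rot"]).as_matrix()
for v in range(262,330,6):
    print(v,*[T[v,u]*1000 for u in (285,315,345)])
```

```text
[ 0.4913 -0.2193  0.2988]
262 [ 21.0869 -13.0054   2.6258] [21.0649  0.7886  2.6758] [21.5857 14.4552  1.3183]
268 [ 21.3933 -12.3534  -5.3707] [21.4255  0.7548 -5.4542] [21.3574 13.8731 -5.3093]
274 [ 21.5398 -11.7911 -12.3074] [ 21.6436   0.7253 -12.5518] [ 20.9366  13.3858 -10.9325]
280 [ 21.2924 -11.3554 -17.8022] [ 22.0963   0.6958 -19.584 ] [ 21.3748  12.7455 -18.0091]
286 [ 20.9119 -10.9803 -22.5918] [ 20.7174   0.6866 -22.1821] [ 21.6426  12.1924 -24.1602]
292 [ 20.7399 -10.5942 -27.4515] [ 21.2143   0.6604 -28.4114] [ 21.1592  11.8373 -28.3226]
298 [ 21.4172 -10.0816 -33.6079] [ 21.269    0.6401 -33.3207] [ 21.7535  11.2924 -34.2814]
304 [ 21.5379  -9.7029 -38.2841] [ 20.8897   0.6251 -37.0794] [ 21.0943  11.0279 -37.4819]
310 [ 20.533   -9.5411 -40.6345] [ 20.3186   0.6126 -40.2508] [ 19.7441  10.9104 -39.2494]
316 [ 18.0775  -9.6283 -40.3672] [ 17.9366   0.6157 -40.1237] [ 18.5315  10.7758 -41.167 ]
322 [ 16.1393  -9.6279 -41.0223] [ 15.8245   0.6163 -40.5008] [ 15.7576  10.9226 -40.4149]
328 [  6.4012 -10.8301 -29.2881] [-110.9219    1.5611  157.0826] [ 12.589   11.1273 -39.1399]
```

View pics/w3c.png

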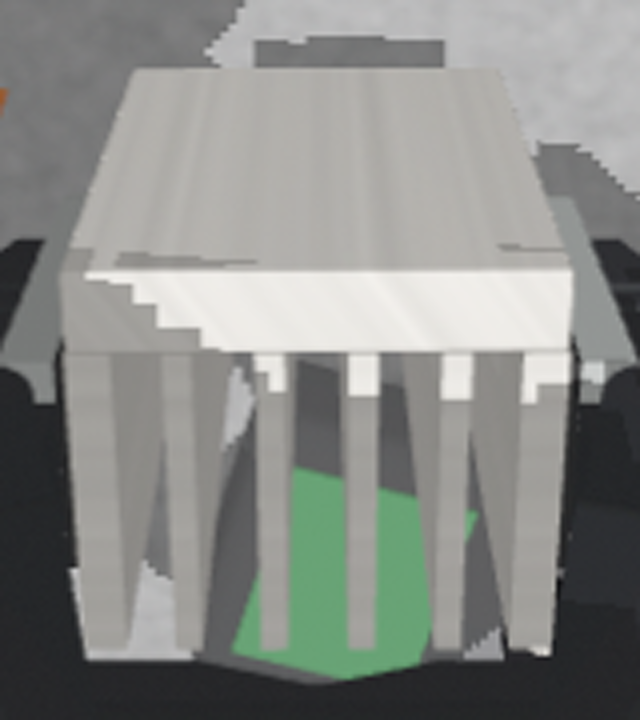

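The heatsink is held upright and square, with its back at tool x≈+21 mm and its top 40.5 mm above the TCP. I'll carry it to about 80 mm in front of the panel and look from the wrist.

```bash
python3 -m inch '[[1,[0.2,0.03,-0.1],[0,0,0]],[1,[0.6,0.1,-0.3],[0,0,0]],[1,[1,0.15,-0.4],[0,0,0]],[1,[1,0.15,-0.4],[0,0,0]]]'
python3 -m inch '[[1,[0.4,0.06,0],[0,0,0]],[1,[0.8,0.12,0],[0,0,0]],[1,[1,0.15,0],[0,0,0]]]'
python3 -m inch '[[1,[0.4,0.06,0],[0,0,0]],[1,[0.8,0.12,0],[0,0,0]],[1,[1,0.15,0],[0,0,0]]]'
python3 -m inch '[[1,[0.4,0.06,0],[0,0,-0.01]],[1,[0.8,0.12,0],[0,0,-0.02]],[1,[1,0.15,0],[0,0,-0.0265]],[1,[1,0.15,0],[0,0,-0.0265]],[1,[1,0.15,0],[0,0,-0.0265]],[1,[1,0.15,0],[0,0,-0.0265]],[1,[1,0.15,0],[0,0,-0.0265]]]'
python3 - <<'E'
from h import *
from station import *
i=camera_info("wrist");s=sense();p,d=snapshot("wrist");cv2.imwrite("pics/w4.png",p);np.save("w4.npy",d)
np.save("w4_info.npy",i,allow_pickle=True);np.save("w4_s.npy",s,allow_pickle=True);print(s["force"],s["tcp_pos"],s["tool_rot"],i["origin"])
E
```

```text
t: 6.6
tcp_pos: [0.5052, -0.191, 0.1992]
tool_rot: [0.689, 0.725, 0.001, -0.001]
force: [0.0, -0.2, -1.4]
finger_gap: 0.505
t: 6.9
tcp_pos: [0.5151, -0.0929, 0.1979]
tool_rot: [0.69, 0.724, -0.0, -0.001]
force: [-0.3, -0.8, -0.9]
finger_gap: 0.51
t: 7.2
tcp_pos: [0.5257, 0.0075, 0.1979]
tool_rot: [0.69, 0.724, -0.0, -0.001]
force: [0.4, 0.0, -1.3]
finger_gap: 0.51
t: 7.9
tcp_pos: [0.537, 0.1038, 0.1982]
tool_rot: [0.629, 0.778, -0.0, -0.0]
force: [0.5, 0.3, -0.3]
finger_gap: 0.505
[ 0.4624  0.2589 -0.2584] [0.537  0.1038 0.1982] [ 0.6289  0.7775 -0.0002 -0.0001] [0.5211 0.1796 0.3404]
```

View pics/w4.png

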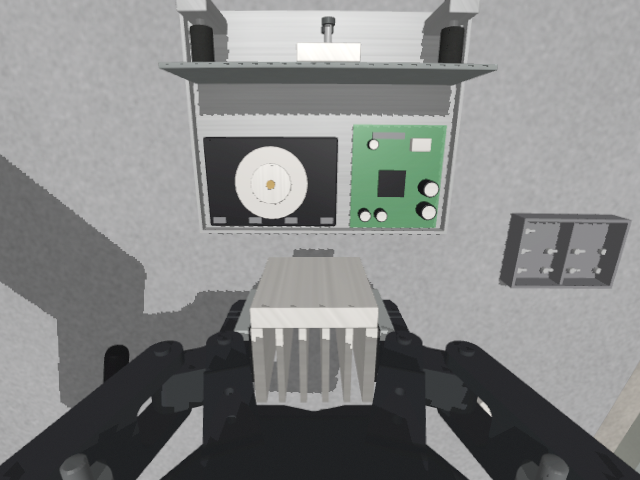

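Run:
```python
from h import *
p=cv2.imread("pics/w4.png");crop(p,150,30,350,130,4,"w4a.png");crop(p,310,30,510,130,4,"w4b.png")
i=np.load("w4_info.npy",allow_pickle=True).item();P=cloud(np.load("w4.npy"),i);s=np.load("w4_s.npy",allow_pickle=True).item()
T=(P-s["tcp_pos"])@R.from_quat(s["tool_rot"]).as_matrix()*1000
m=np.zeros(P.shape[:2],bool);m[62:84,160:500]=1
Q=T[m&(P[...,2]>.03)&(P[...,2]<.082)]
# inner face: fit
from numpy.linalg import lstsq
k=np.ones(len(Q),bool)
for _ in range(6):
    A=np.c_[Q[k][:,1:],np.ones(k.sum())];c=lstsq(A,Q[k][:,0],rcond=None)[0];r=Q[:,0]-np.c_[Q[:,1:],np.ones(len(Q))]@c;k=abs(r)<3
print("x=a*y+b*z+c",c,k.sum(),len(Q),"yaw err deg",np.degrees(np.arctan(c[0])),"y range",Q[k][:,1].min(),Q[k][:,1].max())
```

```text
x=a*y+b*z+c [ -0.0042   0.0025 121.1014] 3396 3433 yaw err deg -0.23916536645707578 y range -107.68263769237507 127.59049732645327
```

View pics/w4a.png

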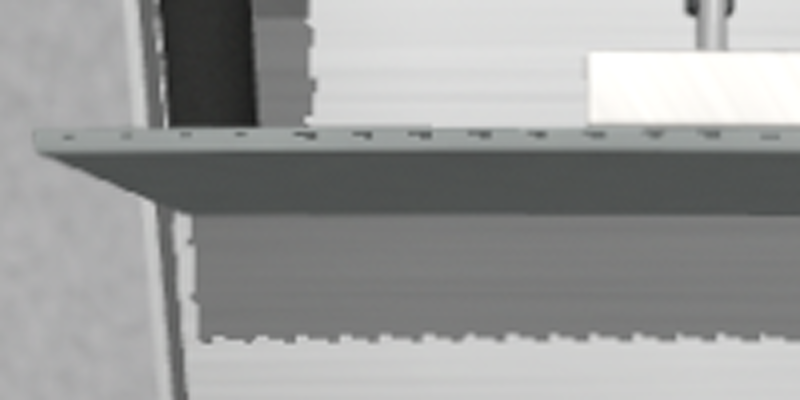

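View pics/w4b.png

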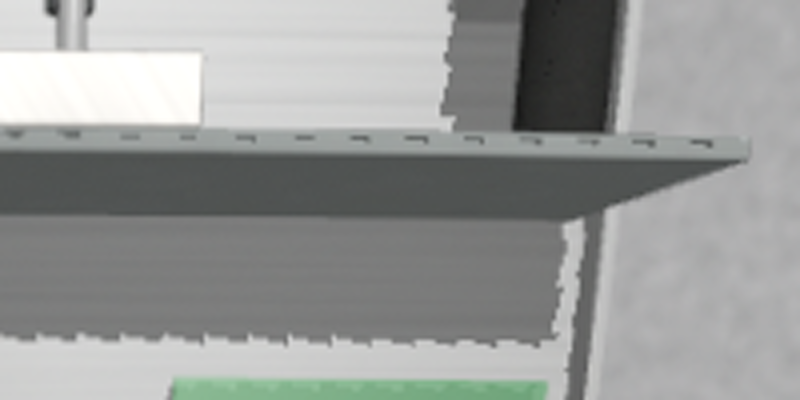

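Run:
```python
from h import *
i=np.load("w4_info.npy",allow_pickle=True).item();s=np.load("w4_s.npy",allow_pickle=True).item()
M=R.from_quat(s["tool_rot"]).as_matrix()
q=(ray([(159.3,67.5),(497.7,70)],.085,i)-s["tcp_pos"])@M*1000;print("panel inner top ends",q,q.mean(0))
for z in(.085,.08):
  q=(ray([(297,61.2),(360.7,61.2)],z,i)-s["tcp_pos"])@M*1000;print("block",q,q.mean(0))
q=(ray([(250.5,307),(378,307)],s["tcp_pos"][2]+.0405,i)-s["tcp_pos"])@M*1000;print("hs",q,q.mean(0))
# scene camera, world -> tool
from station import camera_info
c=camera_info("scene");q=(ray(np.array([(275,38),(605,325)])/4+(370,135),.085,c)-s["tcp_pos"])@M*1000;print("scene panel",q,q.mean(0))
c=camera_info("side");q=(ray(np.array([(38,155),(756,220),(318,192),(455,204)])/4+(170,320),.085,c)-s["tcp_pos"])@M*1000;print("side outer",q)
```

```text
panel inner top ends [[ 121.9617 -106.5891  113.2293]
 [ 120.7146  128.4044  113.1239]] [121.3382  10.9077 113.1766]
block [[125.1927 -11.1034 113.1859]
 [125.259   32.5793 113.1663]] [125.2259  10.738  113.1761]
block [[126.1278 -11.3249 118.1859]
 [126.1953  33.213  118.1658]] [126.1616  10.9441 118.1759]
hs [[ 21.5231 -21.1025 -40.4938]
 [ 21.5088  21.9872 -40.5132]] [ 21.516    0.4424 -40.5035]
scene panel [[ 119.3899 -106.0717  113.2295]
 [ 117.6826  128.0114  113.1245]] [118.5362  10.9699 113.177 ]
side outer [[ 123.1725  126.2094  113.1245]
 [ 124.0772 -108.7467  113.23  ]
 [ 128.2188   31.6804  113.1662]
 [ 128.176   -12.7943  113.1862]]
```

```bash
python3 -m inch '[[1,[0.3,0.1,0.2],[0,0,0.0008]],[1,[0.6,0.104,0.5],[0,0,0.0008]],[1,[0.75,0.104,0.8],[0,0,0.0008]],[1,[0.75,0.104,0.8],[0,0,0.0008]],[1,[0.75,0.104,0.8],[0,0,0.0008]],[1,[0.75,0.104,0.8],[0,0,0.0008]]]'
python3 -m inch '[[1,[0,0,0.3],[0,0,0]],[1,[0,0,0.6],[0,0,0]],[1,[0,0,0.72],[0,0,0]],[1,[0,0,0.72],[0,0,0]],[1,[0,0,0.72],[0,0,0]],[1,[0,0,0.72],[0,0,0]]]'
cat > look.py <<'E'
import sys
from h import *
from station import *
n=sys.argv[1]
i=camera_info("wrist");s=sense();p,d=snapshot("wrist");cv2.imwrite(f"pics/w{n}.png",p);np.save(f"w{n}.npy",d)
np.save(f"w{n}_info.npy",i,allow_pickle=True);np.save(f"w{n}_s.npy",s,allow_pickle=True);print(s["force"],s["tcp_pos"],s["tool_rot"],s["finger_gap"])
p,d=snapshot("scene");cv2.imwrite(f"pics/scene{n}.png",p);crop(p,370,100,530,220,5,f"scene{n}c.png");np.save(f"scene{n}.npy",d)
E
python3 look.py 5
```

```text
t: 8.55
tcp_pos: [0.5331, 0.1795, 0.1196]
tool_rot: [0.631, 0.776, 0.001, 0.001]
force: [-0.1, 0.3, -1.7]
finger_gap: 0.503
t: 9.15
tcp_pos: [0.5329, 0.1804, 0.0479]
tool_rot: [0.63, 0.776, 0.001, 0.001]
force: [-0.1, 0.0, -1.7]
finger_gap: 0.511
[-0.1124  0.0117 -1.6988] [0.5329 0.1804 0.0479] [0.6302 0.7764 0.0012 0.0011] 0.5114776873813498
```

View pics/w5.png

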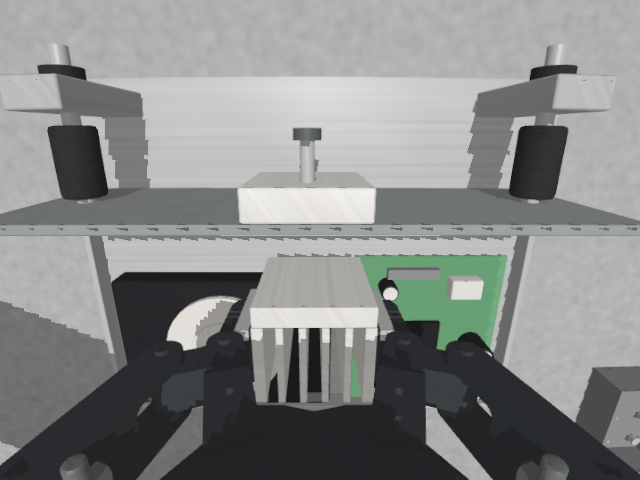

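View pics/scene5c.png

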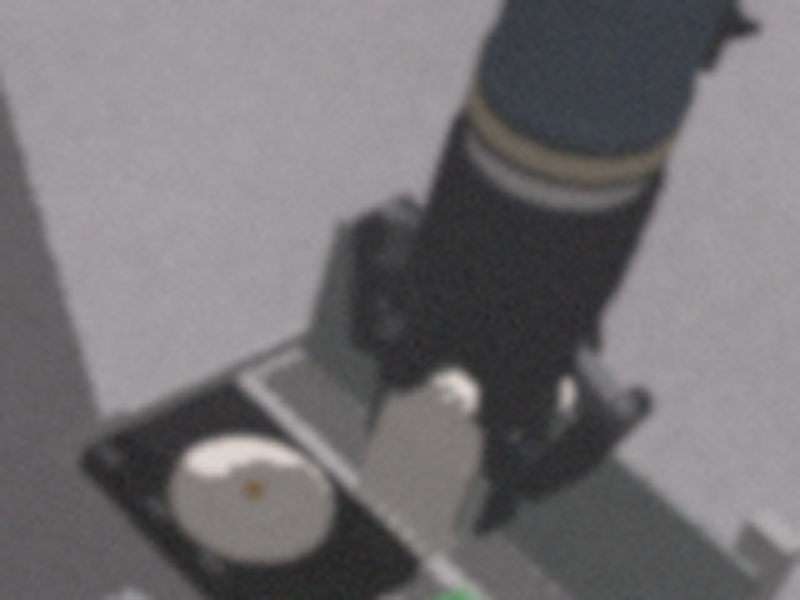

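```bash
cat > rel.py <<'E'
import sys
from h import *
n=sys.argv[1]
p=cv2.imread(f"pics/w{n}.png");crop(p,225,170,395,320,4,f"w{n}c.png")
i=np.load(f"w{n}_info.npy",allow_pickle=True).item();P=cloud(np.load(f"w{n}.npy"),i);s=np.load(f"w{n}_s.npy",allow_pickle=True).item()
M=R.from_quat(s["tool_rot"]).as_matrix();T=(P-s["tcp_pos"])@M*1000
for v in list(range(180,330,4)): 
    a=T[v,255:372];print(v,np.nanmedian(a,0), "far right", np.nanmedian(T[v,400:470],0))
E
python3 rel.py 5
```

```text
180 [ 61.4294   0.2329 -20.0324] far right [52.9683 67.6238 45.446 ]
184 [ 61.4102   0.0638 -29.9101] far right [50.7441 67.5033 45.5187]
188 [ 61.0661   0.0718 -36.3661] far right [49.547  65.46   38.7558]
192 [ 59.8747   0.0718 -36.7826] far right [49.5218 60.6885 25.8582]
196 [ 58.6047   0.0703 -36.7086] far right [49.4877 57.2616 14.79  ]
200 [ 57.3185  -0.0886 -36.6817] far right [49.473  53.666   4.7725]
204 [ 56.0732   0.2265 -36.8695] far right [49.4436 50.5116 -4.0089]
208 [ 54.7475   0.2273 -36.7176] far right [ 49.4286  48.1508 -11.8765]
212 [ 53.4468   0.0636 -36.744 ] far right [ 49.4482  45.4956 -19.0128]
216 [ 52.1279   0.2257 -36.6811] far right [ 49.3736  43.3245 -25.1138]
220 [ 50.8332   0.2261 -36.8051] far right [ 49.3688  41.2233 -30.9694]
224 [ 49.3132  -0.1003 -36.0792] far right [ 49.315   39.7412 -36.0666]
228 [ 48.1022   0.0635 -36.5932] far right [ 48.079   39.6661 -36.4802]
232 [ 46.7835  -0.1023 -36.7094] far right [ 46.733   40.2138 -36.5354]
236 [20.5483 -0.37   45.298 ] far right [20.5199 71.0374 45.3262]
240 [18.0961  0.2128 45.3264] far right [18.022
[... 842 characters left out ...]
272 -28.4691] far right [-12.4916  72.6543  39.2712]
296 [ 21.2115   0.0309 -31.8039] far right [-15.1974  72.7854  39.3777]
300 [ 21.1279   0.0392 -34.7089] far right [-18.0502  73.0557  39.6908]
304 [ 21.2236   0.0419 -37.8242] far right [-20.7076  73.2412  39.6204]
308 [ 20.87     0.0442 -40.0018] far right [-23.4102  73.982   39.5164]
312 [ 19.51     0.0422 -40.2939] far right [-26.2138  74.0402  39.7094]
316 [ 17.9584   0.0423 -40.2914] far right [-28.9219  74.702   39.6363]
320 [ 16.356    0.043  -40.2135] far right [-31.864   74.5027  39.8599]
324 [ 14.782    0.0406 -40.2063] far right [-32.8745  73.8655  37.0102]
328 [  6.5699  -0.388  -29.6953] far right [-35.737   74.0311  37.1143]
```

```bash
sleep 0.1
```

```text
(no output)
```

View pics/w5c.png

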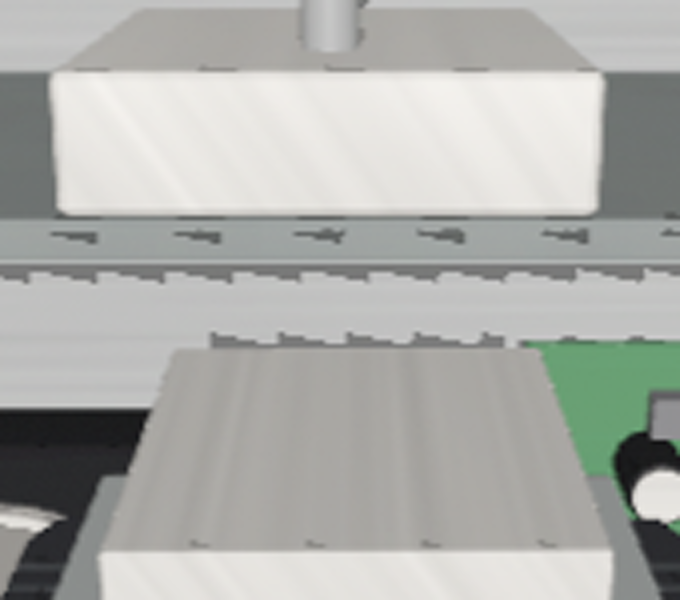

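```bash
python3 -m inch '[[1,[0.05,-0.023,0.036],[0,0,0]],[1,[0.1,-0.023,0.036],[0,0,0]],[1,[0.15,-0.023,0.036],[0,0,0]],[1,[0.19,-0.023,0.036],[0,0,0]],[1,[0.19,-0.023,0.036],[0,0,0]],[1,[0.19,-0.023,0.036],[0,0,0]],[1,[0.19,-0.023,0.036],[0,0,0]]]'
python3 look.py 6; python3 rel.py 6 | awk '$1>=220&&$1<=324'
```

```text
t: 9.95
tcp_pos: [0.5254, 0.1984, 0.0427]
tool_rot: [0.63, 0.777, 0.0, 0.0]
force: [0.6, -0.1, -2.7]
finger_gap: 0.508
[ 0.6118 -0.0992 -2.6607] [0.5254 0.1984 0.0427] [0.6301 0.7765 0.     0.    ] 0.5084851607658409
220 [42.1916  0.0451 -2.4572] far right [31.4583 67.9117 40.2036]
224 [42.1455  0.0431 -8.926 ] far right [30.1386 66.5686 36.4626]
228 [ 42.1697   0.2132 -15.1249] far right [30.1974 63.6694 28.0215]
232 [ 42.2036   0.0398 -20.8507] far right [30.1809 61.5126 20.5639]
236 [ 42.1903   0.041  -25.96  ] far right [30.1052 58.6718 13.8561]
240 [ 42.2046   0.0388 -30.7643] far right [30.1482 56.8032  7.2886]
244 [ 42.134   -0.1223 -34.9871] far right [30.1077 54.7586  1.4574]
248 [ 42.1307   0.0504 -39.1021] far right [30.1305 52.7051 -4.1741]
252 [ 41.6828  -0.1054 -41.6912] far right [30.0863 51.1208 -9.2166]
256 [ 40.3812   0.054  -41.8005] far right [ 30.1348  49.134  -14.174 ]
260 [ 39.063    0.0537 -41.8954] far right [ 30.138   47.7176 -18.7367]
264 [ 37.6773  -0.1103 -41.8436] far right [ 30.0926  46.3049 -22.8218]
268 [ 36.2998   0.0497 -41.8484] far right [ 30.0494
[... 327 characters left out ...]
086 -41.7307] far right [ 29.243   39.8159 -41.9546]
292 [ 27.7913   0.0437 -41.7945] far right [ 27.7917  39.8928 -41.9592]
296 [ 21.1436   0.2052 -31.5962] far right [-12.5788  70.6421  34.2889]
300 [ 21.2191   0.027  -34.8153] far right [-15.143   70.9423  34.2248]
304 [ 21.1714  -0.1402 -37.6773] far right [-16.1742  70.5837  31.4134]
308 [ 20.9095   0.0383 -40.0093] far right [-18.3985  69.6838  30.7192]
312 [ 19.5104   0.0342 -40.2446] far right [-20.7396  70.3479  30.2684]
316 [ 18.0008   0.0351 -40.2937] far right [-25.5761  71.4838  34.1085]
320 [ 16.4012   0.0338 -40.2111] far right [-28.2934  72.1726  34.0294]
324 [ 14.8748   0.0322 -40.3081] far right [-30.9091  72.8659  33.7658]
```

View pics/w6c.png

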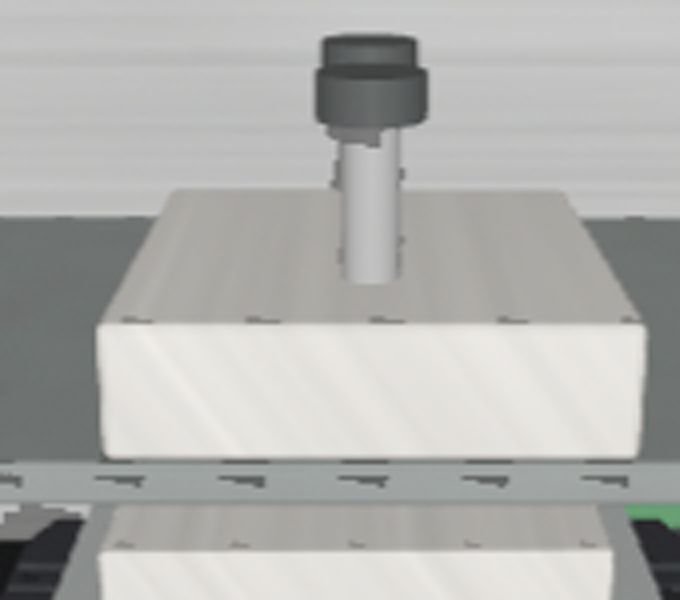

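```bash
python3 -m inch '[[1,[0,0.012,-0.0155],[0,0,0]],[1,[0.01,0.012,-0.0155],[0,0,0]],[1,[0.02,0.012,-0.0155],[0,0,0]],[1,[0.03,0.012,-0.0155],[0,0,0]],[1,[0.03,0.012,-0.0155],[0,0,0]],[1,[0.03,0.012,-0.0155],[0,0,0]],[1,[0.03,0.012,-0.0155],[0,0,0]]]'
python3 look.py 7; python3 rel.py 7 | awk '$1>=260&&$1<=324'
```

```text
t: 10.75
tcp_pos: [0.5258, 0.2017, 0.0442]
tool_rot: [0.63, 0.777, -0.0, -0.0]
force: [-0.1, -0.1, -1.0]
finger_gap: 0.513
[-0.0584 -0.0794 -0.9869] [0.5258 0.2017 0.0442] [ 0.6301  0.7765 -0.     -0.    ] 0.5126366051850447
260 [ 38.3556   0.0473 -40.0894] far right [ 27.0225  50.6704 -10.6587]
264 [ 37.0761   0.209  -40.3734] far right [ 27.0286  49.2883 -15.212 ]
268 [ 35.6365   0.2076 -40.2598] far right [ 27.0614  48.0038 -19.501 ]
272 [ 34.25     0.0446 -40.3211] far right [ 27.0153  46.9428 -23.413 ]
276 [ 32.8354  -0.1179 -40.3201] far right [ 26.9802  45.1088 -27.1446]
280 [ 31.4202   0.2081 -40.3534] far right [ 26.903   44.0774 -30.5479]
284 [ 29.9719   0.2072 -40.3551] far right [ 27.0349  43.1679 -34.2474]
288 [ 28.5228  -0.1247 -40.343 ] far right [ 26.9658  41.8074 -37.3178]
292 [ 26.9025  -0.2925 -40.0249] far right [ 26.8162  40.5981 -40.0456]
296 [ 25.5969  -0.1286 -40.385 ] far right [ 25.479   40.7633 -40.3532]
300 [ 24.0784   0.2054 -40.323 ] far right [ 23.9835  41.1379 -40.3384]
304 [ 21.1959   0.0317 -37.7544] far right [-18.5373  72.026   35.6802]
308 [ 20.9259   0.0366 -40.0732] far right [-19.4376  70.4725  32.6252]
312 [ 19.5031   0.0345 -40.2556] far right [-21.8715  70.3505  32.2132]
316 [ 18.0219   0.0335 -40.3782] far right [-24.2593  71.2256  31.6922]
320 [ 16.4011   0.0325 -40.2557] far right [-29.1127  72.8495  35.4212]
324 [ 14.8546  -0.1422 -40.3018] far right [-31.7531  73.7999  35.2906]
```

View pics/w7c.png

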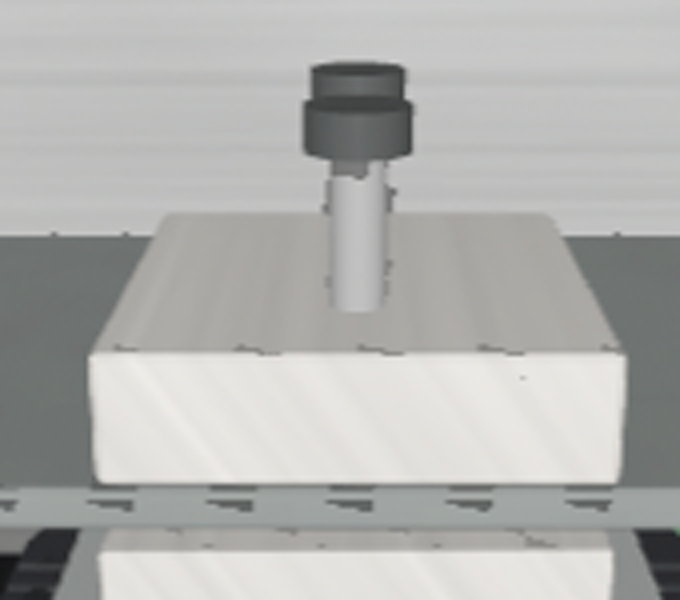

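Aligned to about 0.3 mm laterally and within 0.1 mm in height, with a 2 mm gap. Next I press slowly.

```bash
python3 -m inch '[[1,[0.005,0.002,0],[0,0,0]],[1,[0.01,0.002,0],[0,0,0]],[1,[0.015,0.002,0],[0,0,0]],[1,[0.02,0.002,0],[0,0,0]],[1,[0.025,0.002,0],[0,0,0]],[1,[0.03,0.002,0],[0,0,0]],[1,[0.035,0.002,0],[0,0,0]],[1,[0.04,0.002,0],[0,0,0]],[1,[0.04,0.002,0],[0,0,0]],[1,[0.04,0.002,0],[0,0,0]]]'; python3 -c "
from station import sense
s=sense();print(s['force'],-s['force']@[-.209,.978,0],s['tcp_pos'],s['tool_rot'])"
```

```text
t: 11.85
tcp_pos: [0.5253, 0.2054, 0.0443]
tool_rot: [0.63, 0.777, -0.0, 0.0]
force: [-0.6, -2.3, -0.8]
finger_gap: 0.507
[-0.58019186 -2.32242393 -0.84996389] 2.150070509620504 [0.52527652 0.20540657 0.04428333] [ 6.30113615e-01  7.76502939e-01 -1.04759821e-04  8.33806851e-05]
```

```bash
python3 -m inch '[[1,[0.005,0,0],[0,0,0]],[1,[0.01,0,0],[0,0,0]],[1,[0.015,0,0],[0,0,0]],[1,[0.02,0,0],[0,0,0]],[1,[0.025,0,0],[0,0,0]],[1,[0.03,0,0],[0,0,0]],[1,[0.035,0,0],[0,0,0]],[1,[0.04,0,0],[0,0,0]],[1,[0.04,0,0],[0,0,0]],[1,[0.04,0,0],[0,0,0]]]'; python3 look.py 8; python3 rel.py 8 | awk '$1>=280&&$1<=324'; python3 -c "
from station import sense
s=sense();print(s['force'],-s['force']@[-.209,.978,0],s['tcp_pos'],s['tool_rot'])"
```

```text
t: 12.85
tcp_pos: [0.5246, 0.2086, 0.0443]
tool_rot: [0.63, 0.777, -0.001, 0.0]
force: [0.2, -6.9, -1.7]
finger_gap: 0.506
[ 0.1618 -6.9226 -1.6835] [0.5246 0.2086 0.0443] [ 0.63    0.7766 -0.0005  0.0004] 0.5059128977990772
280 [ 31.3654  -0.4621 -40.2344] far right [ 25.063   45.4902 -26.5292]
284 [ 29.945    0.0353 -40.2681] far right [ 25.0829  44.7703 -30.0066]
288 [ 28.5363   0.0325 -40.3637] far right [ 25.054   43.5278 -33.3076]
292 [ 27.0439   0.1973 -40.3211] far right [ 25.0005  42.2378 -36.3694]
296 [ 25.1018   0.0293 -39.3863] far right [ 25.0589  41.2709 -39.4723]
300 [ 24.0843   0.0294 -40.3254] far right [ 23.9622  41.1602 -40.2874]
304 [ 22.5719   0.0298 -40.3067] far right [ 22.5167  41.3069 -40.4167]
308 [ 20.8478  -0.1429 -39.9221] far right [-21.2657  72.2392  35.7811]
312 [ 19.4666  -0.3126 -40.1867] far right [-24.069   71.8183  35.9895]
316 [ 17.9266  -0.1465 -40.1957] far right [-26.3145  72.4009  35.2363]
320 [ 16.4006   0.0239 -40.2609] far right [-27.3173  71.324   32.4116]
324 [ 14.7681   0.0208 -40.1312] far right [-29.8875  72.2214  32.0981]
[ 1.31886301 -7.27309296 -1.31442637] 7.388727289401869 [0.52459212 0.20855567 0.04427734] [ 6.30039767e-01  7.76562574e-01 -5.25024340e-04  4.30119415e-04]
```

View pics/w8c.png

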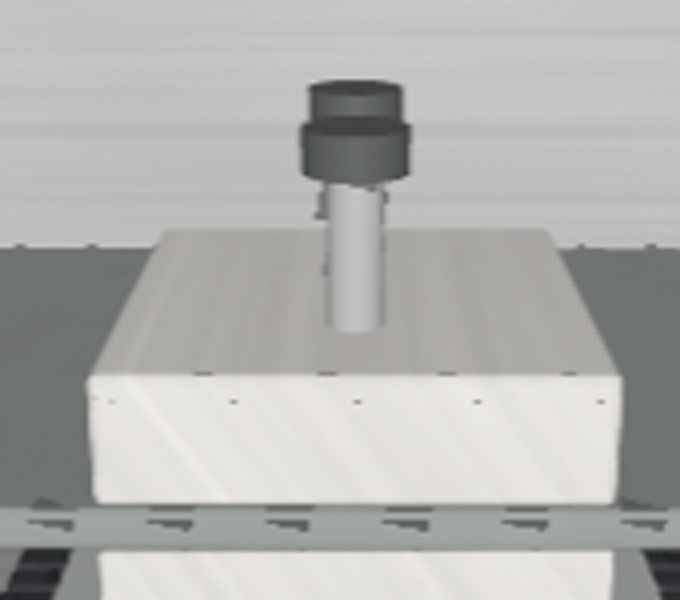

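The block's edges at 93 to 618 and the heatsink's at 100 to 612 share a centre, within about 0.1 mm. The back is flush and the tops are level. The push is about 7 N, so I add a little more and hold.

```bash
python3 -m inch '[[1,[0.005,0,0],[0,0,0]],[1,[0.01,0,0],[0,0,0]],[1,[0.015,0,0],[0,0,0]],[1,[0.021,0,0],[0,0,0]],[1,[0.021,0,0],[0,0,0]],[1,[0.021,0,0],[0,0,0]],[1,[0.021,0,0],[0,0,0]],[1,[0.021,0,0],[0,0,0]]]'
python3 -m inch '[[1,[0,0,0],[0,0,0]],[1,[0,0,0],[0,0,0]],[1,[0,0,0],[0,0,0]],[1,[0,0,0],[0,0,0]],[1,[0,0,0],[0,0,0]]]'
python3 -m inch '[[1,[0,0,0],[0,0,0]],[1,[0,0,0],[0,0,0]],[1,[0,0,0],[0,0,0]]]'
```

```text
t: 13.75
tcp_pos: [0.5243, 0.21, 0.0443]
tool_rot: [0.63, 0.777, -0.001, 0.001]
force: [1.1, -9.4, -1.2]
finger_gap: 0.507
t: 14.25
tcp_pos: [0.5243, 0.21, 0.0443]
tool_rot: [0.63, 0.777, -0.001, 0.001]
force: [0.9, -10.1, -0.1]
finger_gap: 0.504
t: 14.55
tcp_pos: [0.5243, 0.21, 0.0443]
tool_rot: [0.63, 0.777, -0.001, 0.001]
force: [1.0, -9.5, -0.1]
finger_gap: 0.506
```

```bash
python3 -m inch '[[1,[0,0,0],[0,0,0]],[1,[0,0,0],[0,0,0]],[1,[0,0,0],[0,0,0]],[1,[0,0,0],[0,0,0]],[1,[0,0,0],[0,0,0]],[1,[0,0,0],[0,0,0]],[1,[0,0,0],[0,0,0]],[1,[0,0,0],[0,0,0]],[1,[0,0,0],[0,0,0]],[1,[0,0,0],[0,0,0]],[1,[0,0,0],[0,0,0]],[1,[0,0,0],[0,0,0]],[1,[0,0,0],[0,0,0]],[1,[0,0,0],[0,0,0]],[1,[0,0,0],[0,0,0]],[1,[0,0,0],[0,0,0]],[1,[0,0,0],[0,0,0]],[1,[0,0,0],[0,0,0]],[1,[0,0,0],[0,0,0]],[1,[0,0,0],[0,0,0]]]'
python3 -m inch '[[1,[0,0,0],[0,0,0]],[1,[0,0,0],[0,0,0]],[1,[0,0,0],[0,0,0]],[1,[0,0,0],[0,0,0]],[1,[0,0,0],[0,0,0]],[1,[0,0,0],[0,0,0]],[1,[0,0,0],[0,0,0]],[1,[0,0,0],[0,0,0]],[1,[0,0,0],[0,0,0]],[1,[0,0,0],[0,0,0]],[1,[0,0,0],[0,0,0]],[1,[0,0,0],[0,0,0]],[1,[0,0,0],[0,0,0]],[1,[0,0,0],[0,0,0]],[1,[0,0,0],[0,0,0]],[1,[0,0,0],[0,0,0]],[1,[0,0,0],[0,0,0]],[1,[0,0,0],[0,0,0]],[1,[0,0,0],[0,0,0]],[1,[0,0,0],[0,0,0]]]'
python3 look.py 9; python3 rel.py 9 | awk '$1>=288&&$1<=324'; python3 -c "
from h import *
from station import *
p,d=snapshot('side');cv2.imwrite('pics/side9.png',p);s=sense();print(s['t'],-s['force']@[-.209,.978,0])"
```

```text
t: 16.55
tcp_pos: [0.5243, 0.21, 0.0443]
tool_rot: [0.63, 0.777, -0.001, 0.001]
force: [1.0, -9.5, -0.2]
finger_gap: 0.507
t: 18.55
tcp_pos: [0.5243, 0.21, 0.0443]
tool_rot: [0.63, 0.777, -0.001, 0.001]
force: [1.6, -9.7, -0.3]
finger_gap: 0.505
[ 1.5716 -9.6919 -0.3313] [0.5243 0.21   0.0443] [ 0.63    0.7766 -0.0008  0.0007] 0.5047846174872018
288 [ 28.556    0.2138 -40.4284] far right [ 25.0664  43.3308 -33.3516]
292 [ 27.0151   0.2135 -40.2853] far right [ 24.9702  42.2932 -36.3614]
296 [ 25.2038   0.0444 -39.6245] far right [ 24.8862  41.422  -39.248 ]
300 [ 24.0776   0.0437 -40.3386] far right [ 24.0918  41.0381 -40.5928]
304 [ 22.5536  -0.126  -40.2996] far right [ 22.5285  41.2727 -40.4677]
308 [ 20.9402   0.0418 -40.1069] far right [-21.3751  71.8793  35.9392]
312 [ 19.5191   0.0402 -40.3193] far right [-24.0746  72.6248  35.9594]
316 [ 17.9572   0.0389 -40.2807] far right [-26.7155  72.9053  35.8971]
320 [ 16.424   -0.1343 -40.309 ] far right [-27.6615  71.7131  32.9759]
324 [ 14.816    0.036  -40.2488] far right [-30.0843  72.3358  32.5301]
18.7 10.039757398798322
```

View pics/w9c.png

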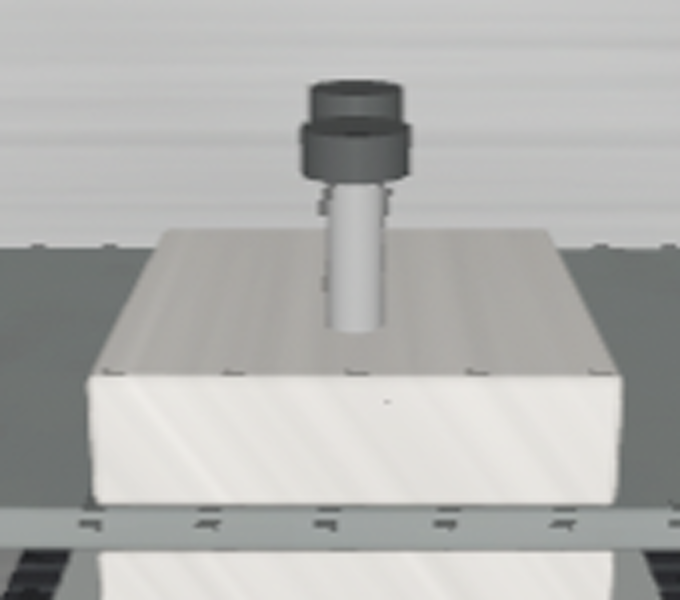

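View pics/side9.png

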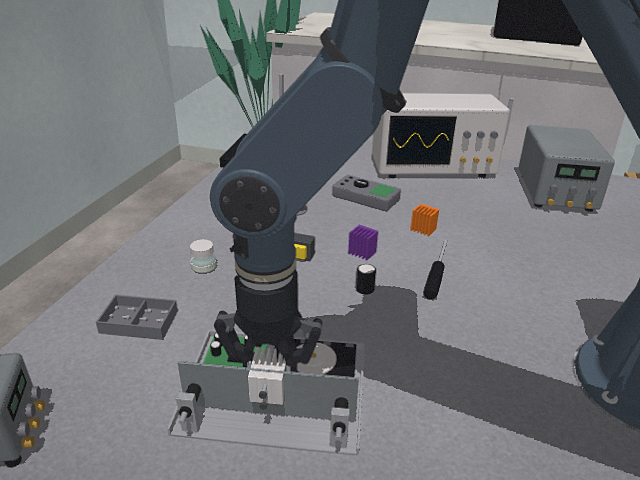

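The heatsink is still flush, level and centred, with a steady push of about 10 N for more than 4 s. In the side view the other items stand where they were. I'm handing it in.

```bash
python3 -c "
from station import *
print(sign_off())"
```

```text
the job is handed in; nothing more can be done
None
```

The bare aluminium heatsink is held with its flat back against the inside of the panel, straight in front of the outer block. The gripper is still holding it there at 60 N grip. I handed in at 18.7 s.

- **Push:** every reading at the final position was between 9.4 and 10.1 N, over more than 4.5 s. The highest reading in the whole job was about 10 N.
- **Position:** the last wrist picture shows its top within about 0.1 mm of the panel's top edge and its centre within about 0.2 mm of the block's. There is no visible gap. The camera calibration is only good to about 2 mm, but both parts were measured in the same picture.
- **Corrections:** the first approach ended about 1.5 mm low and 1.2 mm to one side. I corrected both before touching the panel.
- **Other items:** the last side picture shows most of the other items, including the orange and purple look-alikes, where they were. The arm hides the grey reel and part of the transformer in that view; the arm did not go near either.

No check failed or disagreed at the end.

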